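# Stamp the approved glaze sample

## Task

Take the orange glaze bar out of the sample crate, lay it flat in the open front part of the bench stamp's channel, and slide it along the channel until it is fully home against the back stop. Then press the red plunger all the way down, hold it there for a moment to mark the bar, and let it spring back up, leaving the bar home. Never press the plunger without the bar home under it, keep the other samples in the crate and leave the things on the table where they are.

Things in the scene. Friction and masses are not known exactly. Their poses are not given: they have to be found in the camera images.
- orange_bar: orange ceramic glaze test bar, the only orange bar: 120 mm long (its x), 30 mm wide (y), 28 mm tall, 0.15 to 0.3 kg; lies flat on the crate's floor among the others. Origin at the centre of its underside.
- crate: open plywood crate, fixed, outside 250 mm (x) by 300 mm (y), 50 mm tall, walls and floor 8 mm thick. Origin at the centre of its underside on the table. Four bars lie side by side, roughly along its x, about 60 mm apart in its y and a little askew; four discs lie beyond their +x ends.
- stamp: bench stamp, fixed: grey bed 300 (x) by 100 (y) by 20 mm thick, origin at the centre of its underside. Two steel rails, 46 mm apart inside, 7 mm high, form a channel along its x, open at -x (towards the robot), ending at x = +110 mm against a green column (the back stop), 70 mm wide, top at 110 mm. A green arm 60 mm wide, 80 to 110 mm above the table, reaches forward to x = +30 mm.
- stamp_home (a point): where the bar's origin lies when it is home: on the bed surface (20 mm above the table), channel's middle line, 60 mm in front of the back stop. Axes as the stamp's: x along the channel towards the stop, z up.
- stamp_mouth (a point): on the bed surface and the channel's middle line, 105 mm in front of stamp_home: a good middle for the bar when laid in the open part of the channel. Axes as the stamp's.
- plunger_top (a point): centre of the top of the red plunger head (44 mm across, 16 mm thick), 152 mm above the table when up; moves with the plunger. Below the arm is its rubber stamping face, 24 mm across, 18 mm above the bar's top when up.
- plunger (a joint): how far the plunger is pressed, m: 0 up, 0.018 at its stop, where its face meets the top of a bar. Spring: about 3 N to start, 10 N at the stop; it comes back up by itself.
- white_bar: white glaze test bar, same size as the orange one, lying in the crate; origin at the centre of its underside, x along its length. Stays in the crate.
- green_bar: green glaze test bar, same size as the orange one, lying in the crate; origin at the centre of its underside, x along its length. Stays in the crate.
- blue_bar: blue glaze test bar, same size as the orange one, lying in the crate; origin at the centre of its underside, x along its length. Stays in the crate.
- orange_disc: orange round glaze disc, 44 mm across, 12 mm thick, lying flat in the crate; origin at the centre of its underside. Stays in the crate.
- pink_disc: pink round glaze disc, 44 mm across, 12 mm thick, lying flat in the crate; origin at the centre of its underside. Stays in the crate.
- brown_disc: brown round glaze disc, 44 mm across, 12 mm thick, lying flat in the crate; origin at the centre of its underside. Stays in the crate.
- white_disc: white round glaze disc, 44 mm across, 12 mm thick, lying flat in the crate; origin at the centre of its underside. Stays in the crate.
- mug: bystander: yellow mug, 80 mm across, 90 mm tall; origin at its underside.
- tape: bystander: yellow roll of tape lying flat, 100 mm across, 25 mm tall; origin at its underside.
There are look-alikes about, which are no part of the job. Several things have the shape of the white_bar; the one meant has the colours described above.

How it is judged:
By the outcome, as a careful person would: the job done as asked, in the order asked, and still so for the second after the job is handed in, with the robot touching nothing.
It also fails if it takes over 59 s, if anything falls off the work surface, if the arm or the gripper's body presses on something with over 40 N, if the wrist force passes 120 N, or if a joint passes its speed limit or range.

## Robot

A 7-joint arm with a two-finger parallel gripper is mounted at the origin on the work surface. World frame = base frame: x ahead of the robot, y to its left, z up, the work surface at z = 0. Lengths are in m, angles in rad, forces in N, time in s.
With the tool pointing down it reaches from about 0.4 to 0.875 m from the base axis. Payload 19.3 kg.
Tool frame: the origin (TCP) lies at the very end of the fingers, on their centre line; the grasp point (between the pads) lies 19 mm behind it; z points along the fingers, y is the line along which they close (so a half turn about z gives the same grasp; the last joint's range is limited). The gripper opens to 85 mm and grips with 20 to 120 N. Pads are 22 mm wide; open, the fingers measure 114 mm over their backs; the gripper's body (76 mm by 85 mm) begins 54 mm behind the grasp point. The pads swing forward as they close: fully open they stand 13 mm farther back than shut.
Start: joints at [1.14, 0.521, -0.036, 1.599, 0.021, 1.021, -0.113], TCP at [0.221, -0.585, 0.231] pointing down, gripper open.
Joint ranges: [-2.91, 2.91], [-0.3, 2.13], [-1.5, 1.42], [0.17, 2.43], [-1.26, 4.41], [0.16, 1.93], [-2.52, 2.52]. Speed limits (rad/s): [1.89, 1.89, 2.39, 2.39, 3.01, 3.01, 3.01].

## Interface

Orientations are given as [roll, pitch, yaw] about the fixed x, y, z axes, in that order (R = Rz(yaw) Ry(pitch) Rx(roll)).
In Python, from workcell import observe, grab_frame, job_done gives the robot as it stands.
- The arm moves only by the tool move_arm, never from a script. Its argument "plan" is a list that holds one entry, the list of rows, each a list of 7 numbers: the shift along the tool's x, y, z each as a share of 0.02 m, from -1 to 1, then the turn, a rotation vector about the tool's x, y, z each as a share of 6 degrees, from -1 to 1, then the opening, from -1 (shut) to 1 (fully open). A call has exactly 10 rows; each row shifts and turns the commanded pose from where the row before left it, along the tool's axes as they then stand; what a row does not reach is not made up. A row lasts 1/10 s, in which the tool goes at most 50 mm and 8.59 degrees, less where a joint would pass 70% of its speed; a pose out of reach is approached as far as the arm can. A call with a number of a shift or a turn outside -1 to 1 is refused whole. A call with a gripper value outside its range is refused whole. The fingers move at their own pace and stop on an object; "grip_force" is the grip in N (left out, the last holds). Time passes only in rows, so rows that do not move let the fingers close, or fill a call up. It gives the time, the measured TCP pose, the force, the opening and the grip force at its end, in the units of the state.
- observe(): the state, without advancing time (a new reading comes with each control period).
- grab_frame(name): name is "scene" or "side" or "wrist"; returns a dict with "color" (420x560x3 uint8, red, green, blue), "intrinsics" (3x3 intrinsics, pixels), "position" and "orientation" of the camera in the world; the wrist camera has in their place "tool_from_camera" (4x4, takes a point from camera to tool coordinates, whose origin is the TCP and whose axes are the flange's). Camera axes: x right, y down, z forward; pixel columns grow to the right and rows downward; lengths in m; the calibration is good to about 2 mm. A picture is of the moment at which its call begins: read the wrist's pose just before it. There is no depth.
- job_done(): hands the job in; it is judged then, once.
The state is a dict: "clock": time; "qpos": joint angles; "qd": joint speeds; "joint_efforts": joint torques, N m; "position": TCP position; "tool_rot": TCP orientation; "force": force on the tool from outside, world axes, zero at the start; "moment": the same for the moment, N m; "grip_width": finger opening in m; "finger_force": force on a finger pad.
Only numpy, scipy, OpenCV 4.12 (cv2) and the standard library are available. Lean on these libraries where they do the work, as an engineer would, in place of code of your own. Each camera call takes 0.05 s, during which the arm holds its last target. There are 200 camera calls.

## Working session

There is one attempt and no reset: what is moved stays moved. The work goes in short steps, Python scripts to look and compute and a tool call to move; the robot and the scene stay as the last step left them, time stands still between calls to the robot, and variables do not carry over. Pictures are saved under pics/ and viewed, at most 10 in all, crops included, and the job is handed in when it is done.

Besides the shell and the picture viewer there is one more tool, called after "Request:" as name(argument=value, ...), one argument or row to a line, values as JSON. move_arm: Moves the arm, as the interface text tells. Shift numbers are shares of 0.02 m and turn numbers shares of 6 degrees, none past 1 either way. Its arguments: {"type":"object","properties":{"plan":{"type":"array"},"grip_force":{"type":"number"}},"required":["plan"]}

```bash
mkdir -p pics; ls
cat > h.py <<'E'
import numpy as np, cv2, json
from workcell import observe, grab_frame
from scipy.spatial.transform import Rotation as R
def cam(name):
    s=observe(); f=grab_frame(name); K=np.array(f["intrinsics"])
    if name=="wrist":
        T=np.eye(4); r=np.array(s["tool_rot"],float)
        T[:3,:3]=r if r.shape==(3,3) else (R.from_euler('xyz',r).as_matrix() if r.size==3 else R.from_quat(r).as_matrix())
        T[:3,3]=s["position"]; C=T@np.array(f["tool_from_camera"]); 
    else:
        o=np.array(f["orientation"],float); C=np.eye(4)
        C[:3,:3]=o if o.shape==(3,3) else (R.from_euler('xyz',o).as_matrix() if o.size==3 else R.from_quat(o).as_matrix())
        C[:3,3]=f["position"]
    return f["color"],K,C
def ray(K,C,u,v):
    d=C[:3,:3]@np.linalg.solve(K,[u,v,1.]); return C[:3,3],d/np.linalg.norm(d)
def plane(K,C,u,v,z):
    o,d=ray(K,C,u,v); return o+d*(z-o[2])/d[2]
def proj(K,C,p):
    q=C[:3,:3].T@(np.array(p)-C[:3,3]); q=K@q; return q[:2]/q[2]
def tri(rays):
    A=sum(np.eye(3)-np.outer(d,d) for o,d in rays); b=sum((np.eye(3)-np.outer(d,d))@o for o,d in rays)
    p=np.linalg.solve(A,b); return p,[np.linalg.norm(np.cross(p-o,d)) for o,d in rays]
def save(n,c): cv2.imwrite("pics/"+n,cv2.cvtColor(c,cv2.COLOR_RGB2BGR))
E
python3 - <<'E'
from h import *
print(observe())
for n in("scene","side","wrist"):
    c,K,C=cam(n); save(n+"0.png",c); np.savez(n+"0.npz",c=c,K=K,C=C); print(n,K.tolist(),C.round(3).tolist())
E
```

```text
pics
{'clock': 0.0, 'qpos': array([ 1.13978735,  0.52202483, -0.03633435,  1.59996102,  0.02116844,
        1.02111485, -0.11280345]), 'qd': array([ 6.07175125e-05, -3.93267180e-04, -1.23824293e-03,  9.89050183e-04,
       -6.68538164e-04,  6.54526762e-04, -1.12559100e-03]), 'joint_efforts': array([-1.74956665e-03, -9.27082586e+01,  1.97898656e+00, -3.69918716e+01,
        1.77657057e-02,  8.09318240e-03, -2.17002739e-04]), 'position': array([ 0.22050945, -0.58446393,  0.23073573]), 'tool_rot': array([-3.14046915e+00,  4.94970607e-05,  3.60784258e-01]), 'force': array([-0.28812513,  0.32427415, -0.46427817]), 'moment': array([ 0.00913169, -0.0017992 , -0.00963848]), 'finger_force': 0.0, 'grip_width': 0.08542221776179833}
scene [[399.06649944358236, 0.0, 287.57692537126036], [0.0, 399.06649944358236, 202.1240127114554], [0.0, 0.0, 1.0]] [[-0.353, 0.795, -0.492, 0.879], [0.935, 0.303, -0.182, 0.149], [0.004, -0.525, -0.851, 0.937], [0.0, 0.0, 0.0, 1.0]]
side [[393.44124882660213, 0.0, 276.20028105162714], [0.0, 393.44124882660213, 214.7277682212236], [0.0, 0.0, 1.0]] [[-0.734, -0.449, 0.51, -0.033], [-0.679, 0.464, -0.569, 0.537], [0.019, -0.764, -0.645, 0.691], [0.0, 0.0, 0.0, 1.0]]
wrist [[340.74358857048225, 0.0, 277.4842942509932], [0.0, 340.74358857048225, 206.16309510471578], [0.0, 0.0, 1.0]] [[0.353, -0.89, -0.288, 0.293], [-0.936, -0.336, -0.108, -0.556], [-0.001, 0.307, -0.952, 0.375], [0.0, 0.0, 0.0, 1.0]]
```

View pics/scene0.png

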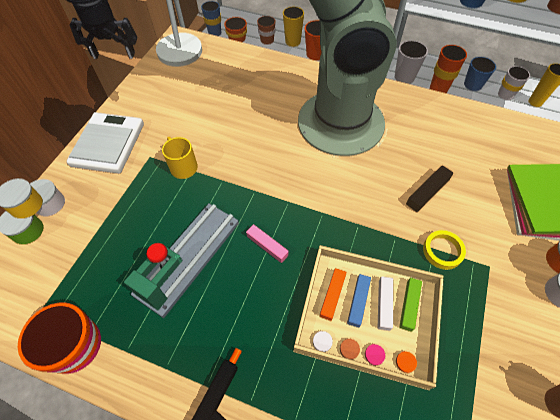

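View pics/side0.png

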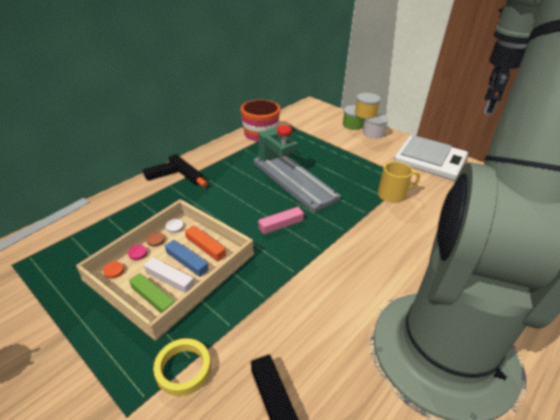

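The scene view shows the orange bar at about (333,294), with the blue, white and green bars to its right. The stamp is at about (185,260) with its red plunger at (157,253). In the side view the bar is at (205,242) and the plunger at (285,131).

Candidates for "orange bar", scene pixels:
- orange bar in the crate (333,294): chosen, because it is the only bar-shaped one in the crate
- orange disc (406,362)
- orange tip of the black tool (234,355)
- pink bar on the mat (267,243)
- red/orange pot (60,338)

Run:
```python
from h import *
tiles=[]
for n,boxes in(("scene",[(300,240,100,75),(120,195,130,97)]),("side",[(170,212,100,75),(240,115,110,82)])):
    d=np.load(n+"0.npz"); c=d["c"]
    for x,y,w,h in boxes:
        t=cv2.resize(c[y:y+h,x:x+w],(400,300),interpolation=cv2.INTER_CUBIC); s=400/w
        for k in range(0,w,10): cv2.line(t,(int(k*s),0),(int(k*s),12 if k%50==0 else 5),(255,255,255),1)
        for k in range(0,h,10): cv2.line(t,(0,int(k*s)),(12 if k%50==0 else 5,int(k*s)),(255,255,255),1)
        tiles.append(t)
save("crop1.png",np.vstack([np.hstack(tiles[:2]),np.hstack(tiles[2:])]))
for n,(x,y,w,h),(px,py,pw,ph) in(("scene",(315,260,35,65),(140,238,32,30)),("side",(183,222,45,40),(272,120,25,20))):
    d=np.load(n+"0.npz"); c=d["c"];K,C=d["K"],d["C"]
    hsv=cv2.cvtColor(c,cv2.COLOR_RGB2HSV)
    m=cv2.inRange(hsv,(4,170,60),(14,255,255)); mm=np.zeros_like(m); mm[y:y+h,x:x+w]=m[y:y+h,x:x+w]
    v=hsv[...,2][mm>0]; print(n,(mm>0).sum(),np.histogram(v,bins=range(60,266,15)))
    for th in (60,200,220):
        q=((mm>0)&(hsv[...,2]>=th)).astype(np.uint8)
        if q.sum()>20:
            r=cv2.minAreaRect(cv2.findNonZero(q)); print(th,q.sum(),np.round(cv2.boxPoints(r),1).tolist(),cv2.moments(q,True)["m10"]/q.sum(),cv2.moments(q,True)["m01"]/q.sum())
    r=cv2.inRange(hsv,(0,180,60),(4,255,255))|cv2.inRange(hsv,(174,180,60),(180,255,255)); rr=np.zeros_like(r); rr[py:py+ph,px:px+pw]=r[py:py+ph,px:px+pw]
    q=cv2.findNonZero(rr); e=cv2.fitEllipse(cv2.convexHull(q)); print("red",len(q),e,cv2.boundingRect(q))
```

```text
scene 663 (array([  0,   0,   0,   1,   6,  19,   6,   8,   7,   6,  15,  43, 552]), array([ 60,  75,  90, 105, 120, 135, 150, 165, 180, 195, 210, 225, 240,
       255]))
60 663 [[318.6000061035156, 316.29998779296875], [334.5, 267.6000061035156], [347.1000061035156, 271.70001220703125], [331.20001220703125, 320.3999938964844]] 332.6334841628959 294.2322775263952
200 615 [[319.20001220703125, 316.3999938964844], [334.20001220703125, 267.70001220703125], [346.3999938964844, 271.3999938964844], [331.3999938964844, 320.1000061035156]] 333.16422764227644 293.19674796747967
220 602 [[320.0, 314.1000061035156], [334.79998779296875, 267.70001220703125], [346.70001220703125, 271.5], [331.8999938964844, 317.8999938964844]] 333.2425249169435 293.03986710963454
red 318 ((156.3326416015625, 252.45858764648438), (18.814720153808594, 20.83812713623047), 59.74110412597656) (146, 243, 21, 20)
side 586 (array([  0,   0,   0,   0,  22,  14,  10,  36,  88,  32,  51, 333,   0]), array([ 60,  75,  90, 105, 120, 135, 150, 165, 180, 195, 210, 225, 240,
       255]))
60 586 [[183.1999969482422, 234.6999969482422], [191.60000610351562, 223.5], [227.5, 250.39999389648438], [219.10000610351562, 261.6000061035156]] 205.45392491467578 242.7064846416382
200 402 [[185.0, 232.3000030517578], [191.3000030517578, 223.6999969482422], [224.0, 247.60000610351562], [217.6999969482422, 256.20001220703125]] 204.544776119403 239.92537313432837
220 356 [[185.89999389648438, 231.1999969482422], [191.60000610351562, 223.5], [223.5, 247.39999389648438], [217.6999969482422, 255.0]] 204.7191011235955 239.51685393258427
red 106 ((284.1617126464844, 130.0681915283203), (9.383149147033691, 13.809643745422363), 87.14219665527344) (278, 126, 14, 9)
```

View pics/crop1.png

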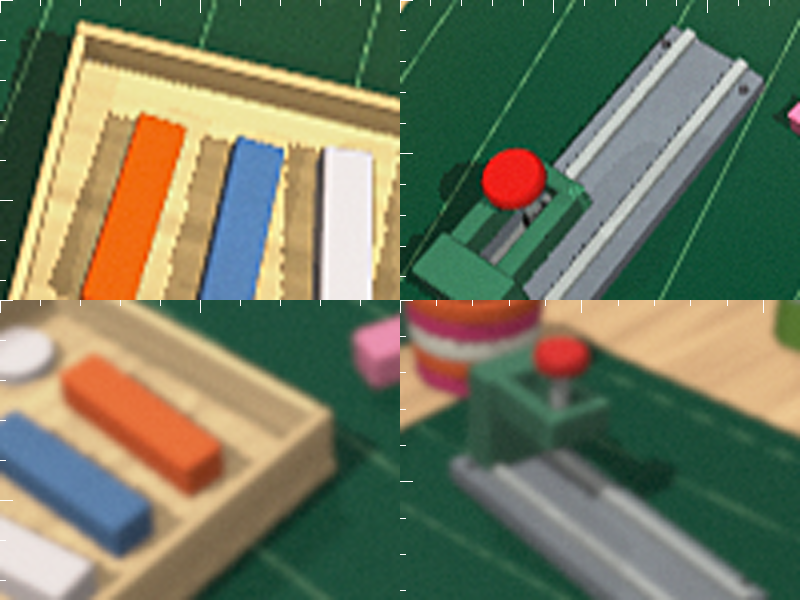

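The close crop confirms the choice: orange bar in the crate, its top edge at scene (334–346,268–272). In scene pixels the rail front ends are at about (213,207) and (231,217), and the bed front corners at about (209,204) and (238,220).

Run:
```python
from h import *
S=np.load("scene0.npz");D=np.load("side0.npz")
rs=lambda a,b: tri([ray(S["K"],S["C"],*a),ray(D["K"],D["C"],*b)])
print("bar top centre",rs((333.24,293.04),(204.7,239.6)))
print("plunger",rs((156.3,252.5),(284.2,130.1)))
f=lambda u,v,z: plane(S["K"],S["C"],u,v,z).round(4)
c=f(333.24,293.04,.036); print("bar@.036",c,plane(D["K"],D["C"],204.7,239.6,.036))
a=f((334.8+346.7)/2,(267.7+271.5)/2,.036);b=f((320+331.9)/2,(314.1+317.9)/2,.036);print(a,b,np.linalg.norm(a-b),np.degrees(np.arctan2(*(b-a)[1::-1])))
print("bed front corners",f(209,203.8,.02),f(238,220.3,.02))
# rails in scene
hsv=cv2.cvtColor(S["c"],cv2.COLOR_RGB2HSV); m=cv2.inRange(hsv,(0,0,185),(180,45,255)); mm=np.zeros_like(m); mm[200:320,140:245]=m[200:320,140:245]
n,l,st,ce=cv2.connectedComponentsWithStats(mm)
for i in range(1,n):
    if st[i,4]>40:
        p=np.argwhere(l==i)[:,::-1]; w=np.array([f(u,v,.027)[:2] for u,v in p]); vx,vy,x0,y0=cv2.fitLine(w.astype(np.float32),cv2.DIST_HUBER,0,.001,.001).ravel()
        t=(w-[x0,y0])@[vx,vy]; print(st[i],"line",vx,vy,x0,y0,np.degrees(np.arctan2(vy,vx)),np.ptp(t),(x0+vx*t.min(),y0+vy*t.min()),(x0+vx*t.max(),y0+vy*t.max()))
s=observe();print(s["position"])
```

```text
bar top centre (array([0.55018864, 0.14273125, 0.02919768]), [np.float64(0.00039626929995541607), np.float64(0.0003962692999554432)])
plunger (array([ 0.64112574, -0.24119549,  0.14274125]), [np.float64(0.00032116082253612913), np.float64(0.00032116082253613693)])
bar@.036 [0.5528 0.1431 0.036 ] [0.54407832 0.14640369 0.036     ]
[0.4909 0.1428 0.036 ] [0.6097 0.1436 0.036 ] 0.11880269357215771 0.3858243331694848
bed front corners [ 0.429 -0.243  0.02 ] [ 0.4476 -0.1492  0.02  ]
[174 205  42  48 184] line 0.97962004 -0.20085955 0.51182556 -0.24243696 -11.587227 0.16029585666060453 (np.float64(0.43110292658579075), np.float64(-0.22588573516475818)) (np.float64(0.5881319600134145), np.float64(-0.2580826882653043))
[165 214  67  83 310] line 0.98030436 -0.19749282 0.57345194 -0.19782387 -11.390383 0.25674546997994185 (np.float64(0.44172723761728894), np.float64(-0.17128651447485804)) (np.float64(0.6934159413489313), np.float64(-0.22199190213487102))
[ 0.22053519 -0.58454425  0.23086104]
```

Measurements against the text:

| Thing | Measured | Check |
|---|---|---|
| Bar | centre about (0.551, 0.143), yaw about 0.4°, length 0.119 m | text says 0.120 m |
| Channel | yaw about -11.5° | rails 46–50 mm apart |
| stamp_home | about (0.632, -0.239) | plunger triangulates close to it |

I'm moving over the crate now, turning to the bar's yaw.

Request:
move_arm(
  plan=[
    [[1,-1,0,0,0,0.85,0.1],[1,-1,0,0,0,0.85,0.1],[1,-1,0,0,0,0.85,0.1],[1,-1,0,0,0,0.85,0.1],[0.5,-1,0,0,0,0,0.1],[0.5,-1,0,0,0,0,0.1],[0.5,-1,0,0,0,0,0.1],[0.5,-1,0,0,0,0,0.1],[0.5,-1,0,0,0,0,0.1],[0.5,-1,0,0,0,0,0.1]],
  ],
  grip_force=40,
)

```text
clock: 1.15
position: [0.3399, -0.3681, 0.2312]
tool_rot: [-3.141, 0.0, 0.005]
force: [0.9, 0.1, 0.4]
grip_width: 0.0469
finger_force: 0.0
```

Request:
move_arm(
  plan=[
    [[0.5,-1,0,0,0,0,0.1],[0.5,-1,0,0,0,0,0.1],[0.5,-1,0,0,0,0,0.1],[0.5,-1,0,0,0,0,0.1],[0.5,-1,0,0,0,0,0.1],[0.5,-1,0,0,0,0,0.1],[0.5,-1,0,0,0,0,0.1],[0.5,-1,0,0,0,0,0.1],[0.5,-1,0,0,0,0,0.1],[0.5,-1,0,0,0,0,0.1]],
  ],
)

```text
clock: 2.15
position: [0.439, -0.1676, 0.2312]
tool_rot: [-3.142, 0.0, 0.005]
force: [0.5, -0.1, 0.8]
grip_width: 0.0471
finger_force: 0.0
```

The arm is over the stamp, so I'm taking a wrist frame there before going on.

Run:
```python
from h import *
c,K,C=cam("wrist"); save("w1.png",c); np.savez("w1.npz",c=c,K=K,C=C); print(C.round(3).tolist())
for p in [(.4364,-.1986,.02),(.5295,-.2175,.02),(.6324,-.2385,.02)]: print(proj(K,C,p))
```

```text
[[0.004, -0.952, -0.307, 0.516], [-1.0, -0.004, -0.002, -0.167], [0.001, 0.307, -0.952, 0.375], [0.0, 0.0, 0.0, 1.0]]
[307.00341952 175.37579071]
[329.2009588   82.42083368]
[358.73846602 -40.74922758]
```

Request:
move_arm(
  plan=[
    [[0.37,-1,0,0,0,0,0.1],[0.37,-1,0,0,0,0,0.1],[0.37,-1,0,0,0,0,0.1],[0.37,-1,0,0,0,0,0.1],[0.37,-1,0,0,0,0,0.1],[0.37,-1,0,0,0,0,0.1],[0.37,-1,0,0,0,0,0.1],[0.37,-1,0,0,0,0,0.1],[0.37,-1,0,0,0,0,0.1],[0.37,-1,0,0,0,0,0.1]],
  ],
)

```text
clock: 3.2
position: [0.5119, 0.0325, 0.2312]
tool_rot: [3.142, 0.0, 0.005]
force: [0.0, -0.5, -0.8]
grip_width: 0.0468
finger_force: 0.0
```

View pics/w1.png

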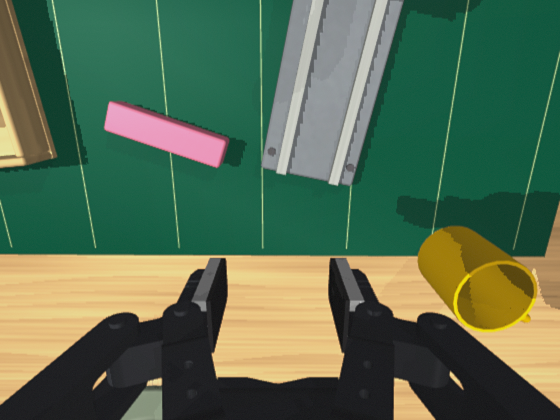

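The wrist view shows the channel's front end with its rail ends at about (283,173) and (335,183). The midpoint (309,178) is within 3 px of the prediction (307,175). The mug at (475,280) stands clear.

Request:
move_arm(
  plan=[
    [[0.35,-1,0,0,0,0,0.1],[0.35,-1,0,0,0,0,0.1],[0.35,-1,0,0,0,0,0.1],[0.35,-1,0,0,0,0,0.1],[0.35,-1,0.5,0,0,0,0.1],[0.2,-0.5,0.5,0,0,0,0.1],[0,0,1,0,0,0,0.1],[0,0,0.5,0,0,0,0.1],[0,0,0,0,0,0,0.1],[0,0,0,0,0,0,0.1]],
  ],
)

```text
clock: 4.2
position: [0.5504, 0.1415, 0.1816]
tool_rot: [3.141, 0.0, 0.004]
force: [0.7, -0.1, 0.4]
grip_width: 0.0465
finger_force: 0.0
```

Run:
```python
from h import *
c,K,C=cam("wrist"); save("w2.png",c); np.savez("w2.npz",c=c,K=K,C=C); s=observe(); print(s["position"],s["tool_rot"])
hsv=cv2.cvtColor(c,cv2.COLOR_RGB2HSV); m=cv2.inRange(hsv,(4,170,220),(14,255,255))
n,l,st,ce=cv2.connectedComponentsWithStats(m); S=np.load("scene0.npz")
for i in range(1,n):
    if st[i,4]>500:
        b=cv2.boxPoints(cv2.minAreaRect(np.argwhere(l==i)[:,::-1].astype(np.float32))); w=np.array([plane(K,C,*p,.036) for p in b]); print(st[i],b.round(1).tolist(),w.round(4).tolist())
        print("centre",w.mean(0),"sides",np.linalg.norm(w[0]-w[1]),np.linalg.norm(w[1]-w[2]))
        print("tri",tri([ray(K,C,*b.mean(0)),ray(S["K"],S["C"],333.24,293.04)]))
d=np.load("w1.npz");c,K,C=d["c"],d["K"],d["C"];hsv=cv2.cvtColor(c,cv2.COLOR_RGB2HSV); m=cv2.inRange(hsv,(0,0,175),(180,50,255)); m[200:]=0; m[:,:260]=0;m[:,410:]=0
n,l,st,ce=cv2.connectedComponentsWithStats(m)
for i in range(1,n):
    if st[i,4]>150:
        w=np.array([plane(K,C,u,v,.027)[:2] for v,u in np.argwhere(l==i)]); vx,vy,x0,y0=cv2.fitLine(w.astype(np.float32),cv2.DIST_HUBER,0,.001,.001).ravel(); t=(w-[x0,y0])@[vx,vy]
        print(st[i],np.degrees(np.arctan2(vy,vx)),x0+vx*t.min(),y0+vy*t.min(), "off",-vy*x0+vx*y0)
print("rail end heights",tri([ray(K,C,309,178),ray(S["K"],S["C"],222,211.5)]))
```

```text
[0.5505545  0.14165709 0.18193934] [-3.14150126e+00 -6.26011988e-04  4.11523847e-03]
[  20   59   51   50 1510] [[14.199999809265137, 66.4000015258789], [59.79999923706055, 52.20000076293945], [73.80000305175781, 97.19999694824219], [28.200000762939453, 111.4000015258789]] [[0.6495, 0.3497, 0.036], [0.6599, 0.3118, 0.036], [0.6265, 0.307, 0.036], [0.6153, 0.3463, 0.036]]
centre [0.63780051 0.32869315 0.036     ] sides 0.039271496625386516 0.033693210200927616
tri (array([0.63802569, 0.1505864 , 0.3004821 ]), [np.float64(0.011539182541363019), np.float64(0.01153918254136301)])
[ 258  122   33  130 4015] [[258.0, 122.0], [290.0, 122.0], [290.0, 251.0], [258.0, 251.0]] [[0.6075, 0.1583, 0.036], [0.6076, 0.1318, 0.036], [0.4906, 0.1301, 0.036], [0.4905, 0.1599, 0.036]]
centre [0.54904588 0.14502899 0.036     ] sides 0.02645274647900188 0.11703235191747108
tri (array([0.55276857, 0.14407936, 0.03623145]), [np.float64(0.0009607044255187592), np.float64(0.0009607044255186654)])
[ 277    0   46  174 1769] -11.503898 0.4402992842085506 -0.1702400646990211 off -0.07900923
[ 329    0   58  185 1890] -11.516673 0.42908555902335754 -0.22529753192488275 off -0.13509327
rail end heights (array([ 0.43247431, -0.2027095 ,  0.01037915]), [np.float64(0.0015075270621007046), np.float64(0.0015075270621006554)])
```

View pics/w2.png

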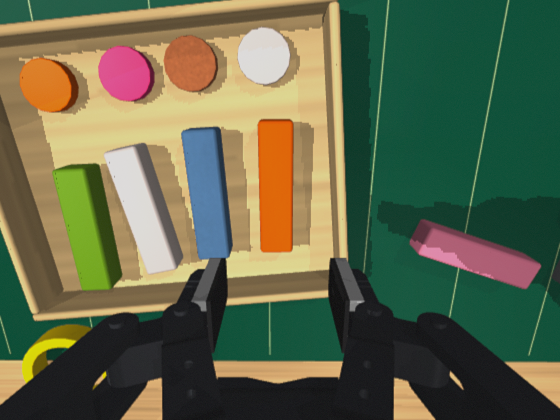

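The wrist view shows the orange bar at (258–290, 122–251), alone under the tool. The blue bar's left edge is about 30 px from it, and the crate wall is about 45 px to its right. From two views, the bar's top centre triangulates to (0.552, 0.144, 0.036), which matches the expected height. I'm going down to grasp it with the tips about 10 mm above its underside, so the fingers clear the rails later.

Request:
move_arm(
  plan=[
    [[0.03,-0.14,1,0,0,0,0.1],[0,0,1,0,0,0,0.1],[0,0,1,0,0,0,0.1],[0,0,1,0,0,0,0.1],[0,0,1,0,0,0,0.1],[0,0,1,0,0,0,0.1],[0,0,1,0,0,0,0.1],[0,0,0.6,0,0,0,0.1],[0,0,0.6,0,0,0,0.1],[0,0,0,0,0,0,0.1]],
  ],
)

```text
clock: 5.25
position: [0.5505, 0.1447, 0.0165]
tool_rot: [3.141, 0.001, 0.005]
force: [0.2, 0.1, 0.1]
grip_width: 0.0472
finger_force: 0.0
```

Request:
move_arm(
  plan=[
    [[0,0,0,0,0,0,-0.5],[0,0,0,0,0,0,-0.5],[0,0,0,0,0,0,-0.5],[0,0,0,0,0,0,-0.5],[0,0,0,0,0,0,-0.5],[0,0,0,0,0,0,-0.5],[0,0,0,0,0,0,-0.5],[0,0,0,0,0,0,-0.5],[0,0,0,0,0,0,-0.5],[0,0,0,0,0,0,-0.5]],
  ],
)

```text
clock: 6.25
position: [0.5513, 0.1448, 0.0181]
tool_rot: [-3.141, -0.001, 0.005]
force: [-1.6, -0.8, 6.9]
grip_width: 0.029
finger_force: 40.9
```

Gripped: width 29 mm, 41 N. Lifting, and turning to the channel's yaw near the top.

Request:
move_arm(
  plan=[
    [[0,0,-0.5,0,0,0,-0.5],[0,0,-1,0,0,0,-0.5],[0,0,-1,0,0,0,-0.5],[0,0,-1,0,0,0,-0.5],[0,0,-1,0,0,0,-0.5],[0,0,-1,0,0,0,-0.5],[0,0,-0.5,0,0,0.6,-0.5],[0,0,0,0,0,0.7,-0.5],[0,0,0,0,0,0.67,-0.5],[0,0,0,0,0,0,-0.5]],
  ],
)

```text
clock: 7.25
position: [0.5508, 0.1449, 0.138]
tool_rot: [-3.141, -0.0, -0.203]
force: [-1.1, 0.6, -1.9]
grip_width: 0.0289
finger_force: 40.1
```

```bash
cat > go.py <<'E'
from h import *
import sys
s=observe(); r=R.from_euler('xyz',s["tool_rot"]); t=np.array([float(a) for a in sys.argv[1:4]])
print(s["position"],s["tool_rot"],s["grip_width"],s["finger_force"],s["force"],"shares",(r.inv().apply(t-s["position"])/.02).round(2))
u=np.array([np.cos(.2009),-np.sin(.2009)]); d=s["position"][:2]-[.4355,-.1983]; print("stamp x",d@u-.15,"y",u[0]*d[1]-u[1]*d[0],"turn",(-.2009-s["tool_rot"][2])/-np.radians(6))
E
python3 go.py .5286 -.2173 .13
```

```text
[0.5507515  0.14492076 0.13803075] [-3.14138843e+00 -4.02146071e-04 -2.02699922e-01] 0.028925290553222346 40.066396594047546 [-1.07545598  0.62901883 -1.94208816] shares [ 2.56 17.96  0.4 ]
stamp x -0.10555666426206105 y 0.3593162822606311 turn -0.017187991662248107
```

Request:
move_arm(
  plan=[
    [[0.14,0.9,0,0,0,0,-0.5],[0.14,1,0,0,0,0,-0.5],[0.14,1,0,0,0,0,-0.5],[0.14,1,0,0,0,0,-0.5],[0.14,1,0,0,0,0,-0.5],[0.14,1,0,0,0,0,-0.5],[0.14,1,0,0,0,0,-0.5],[0.14,1,0,0,0,0,-0.5],[0.14,1,0,0,0,0,-0.5],[0.14,1,0,0,0,0,-0.5]],
  ],
)

```text
clock: 8.25
position: [0.5385, -0.0556, 0.1377]
tool_rot: [-3.141, -0.0, -0.199]
force: [0.8, 1.5, -3.5]
grip_width: 0.0294
finger_force: 40.1
```

Request:
move_arm(
  plan=[
    [[0.14,1,0,0,0,0,-0.5],[0.14,1,0,0,0,0,-0.5],[0.14,1,0,0,0,0,-0.5],[0.14,1,0,0,0,0,-0.5],[0.14,1,0,0,0,0,-0.5],[0.14,1,0,0,0,0,-0.5],[0.14,1,0,0,0,0,-0.5],[0.14,1,0,0,0,0,-0.5],[0,0.06,0,0,0,0,-0.5],[0,0,0,0,0,0,-0.5]],
  ],
)

```text
clock: 9.25
position: [0.5281, -0.2174, 0.1375]
tool_rot: [-3.141, 0.0, -0.201]
force: [-0.1, 0.2, -2.8]
grip_width: 0.0292
finger_force: 40.1
```

```bash
python3 go.py .5286 -.2173 .032
python3 - <<'E'
from h import *
a=[]
for n in ("wrist","scene"):
    c,K,C=cam(n); np.savez(n+"3.npz",c=c,K=K,C=C); a.append(c if n=="wrist" else cv2.resize(c[170:320,80:280],(560,420),interpolation=cv2.INTER_CUBIC))
save("w3.png",cv2.resize(np.hstack(a),(800,300)))
E
```

```text
[ 0.52811158 -0.21737255  0.13746267] [-3.14136888e+00  5.49862935e-05 -2.00875855e-01] 0.02924629979740542 40.1313453912735 [-0.08667242  0.1957348  -2.7639354 ] shares [ 0.02 -0.01  5.27]
stamp x -0.05544512491549479 y -0.00020818682647517558 turn 0.0002305686999948058
```

View pics/w3.png

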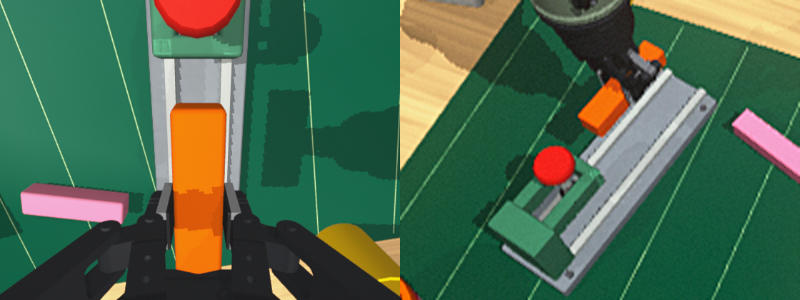

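The wrist view shows the bar, centred near x=197, lined up with the channel and the red head; no tilt is visible. Lowering.

Request:
move_arm(
  plan=[
    [[0,0,0.8,0,0,0,-0.5],[0,0,1,0,0,0,-0.5],[0,0,1,0,0,0,-0.5],[0,0,1,0,0,0,-0.5],[0,0,0.7,0,0,0,-0.5],[0,0,0.3,0,0,0,-0.5],[0,0,0.2,0,0,0,-0.5],[0,0,0.1,0,0,0,-0.5],[0,0,0,0,0,0,-0.5],[0,0,0,0,0,0,-0.5]],
  ],
)

```text
clock: 10.35
position: [0.5286, -0.2173, 0.0359]
tool_rot: [3.142, -0.001, -0.202]
force: [-0.7, -0.5, -3.2]
grip_width: 0.0294
finger_force: 40.1
```

Request:
move_arm(
  plan=[
    [[0,0,0.1,0,0,0,-0.5],[0,0,0.05,0,0,0,-0.5],[0,0,0.05,0,0,0,-0.5],[0,0,0.05,0,0,0,-0.5],[0,0,0,0,0,0,-0.5],[0,0,0,0,0,0,-0.5],[0,0,0,0,0,0,-0.5],[0,0,0,0,0,0,-0.5],[0,0,0,0,0,0,-0.5],[0,0,0,0,0,0,-0.5]],
  ],
)

```text
clock: 11.35
position: [0.5283, -0.2172, 0.0303]
tool_rot: [3.142, -0.0, -0.202]
force: [0.2, 0.4, -2.6]
grip_width: 0.0289
finger_force: 40.1
```

Request:
move_arm(
  plan=[
    [[0,0,0.05,0,0,0,-0.5],[0,0,0.05,0,0,0,-0.5],[0,0,0,0,0,0,-0.5],[0,0,0,0,0,0,-0.5],[0,0,0,0,0,0,-0.5],[0,0,0,0,0,0,-0.5],[0,0,0,0,0,0,-0.5],[0,0,0,0,0,0,-0.5],[0,0,0,0,0,0,-0.5],[0,0,0,0,0,0,-0.5]],
  ],
)

```text
clock: 12.35
position: [0.5284, -0.2173, 0.03]
tool_rot: [3.141, -0.001, -0.202]
force: [-12.4, 4.1, 36.2]
grip_width: 0.0289
finger_force: 45.0
```

Contact: the bar is on the bed (TCP 0.030). I'm easing off, opening, rising, then backing off behind the bar.

Request:
move_arm(
  plan=[
    [[0,0,-0.08,0,0,0,-0.5],[0,0,0,0,0,0,0.1],[0,0,0,0,0,0,0.1],[0,0,0,0,0,0,0.1],[0,0,0,0,0,0,0.1],[0,0,-0.4,0,0,0,0.1],[0,0,-1,0,0,0,0.1],[0,0,-1,0,0,0,0.1],[0,0,-0.8,0,0,0,-1],[0,0,0,0,0,0,-1]],
  ],
)

```text
clock: 13.35
position: [0.5294, -0.2176, 0.0963]
tool_rot: [3.141, -0.003, -0.202]
force: [-0.1, -0.9, 0.5]
grip_width: 0.0188
finger_force: 0.0
```

```bash
python3 go.py .4561 -.2025 .034
python3 - <<'E'
from h import *
a=[]
for n in ("wrist","scene"):
    c,K,C=cam(n); np.savez(n+"4.npz",c=c,K=K,C=C); a.append(c if n=="wrist" else cv2.resize(c[170:320,80:280],(560,420),interpolation=cv2.INTER_CUBIC))
save("w4.png",cv2.resize(np.hstack(a),(800,300)))
E
```

```text
[ 0.52940051 -0.21763963  0.09632219] [ 3.14114857 -0.00336844 -0.20172747] 0.018805021311595307 0.0 [-0.12144825 -0.93673322  0.54562265] shares [-3.75 -0.01  3.1 ]
stamp x -0.054128822275192265 y -0.0002126883589297704 turn -0.007901785471630823
```

View pics/w4.png

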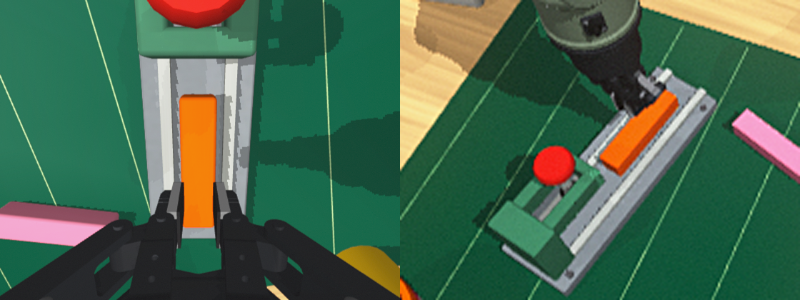

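Both views show the bar flat between the rails, under the tool. Moving behind its rear end with the fingers shut.

Request:
move_arm(
  plan=[
    [[-0.9,0,0,0,0,0,-1],[-0.9,0,0,0,0,0,-1],[-0.9,0,0,0,0,0,-1],[-0.9,0,0,0,0,0,-1],[-0.9,0,0,0,0,0,-1],[0,0,0.8,0,0,0,-1],[0,0,1,0,0,0,-1],[0,0,1,0,0,0,-1],[0,0,0.35,0,0,0,-1],[0,0,0,0,0,0,-1]],
  ],
)

```text
clock: 14.45
position: [0.4394, -0.1988, 0.0299]
tool_rot: [-3.141, 0.002, -0.201]
force: [-0.0, -0.3, 0.2]
grip_width: -0.0001
finger_force: 0.0
```

```bash
python3 go.py .4561 -.2025 .032
```

```text
[ 0.43936679 -0.19882163  0.02989545] [-3.14123391e+00  2.42698644e-03 -2.01360687e-01] -9.959244054128431e-05 0.0 [-0.01189856 -0.25684316  0.15779802] shares [ 0.86  0.01 -0.11]
stamp x -0.14610688627145205 y 0.0002604802953470001 turn -0.0043992380001318205
```

Request:
move_arm(
  plan=[
    [[0.5,0,-0.1,0,0,0,-1],[0.5,0,0,0,0,0,-1],[0.5,0,0,0,0,0,-1],[0.5,0,0,0,0,0,-1],[0.5,0,0,0,0,0,-1],[0.5,0,0,0,0,0,-1],[0.5,0,0,0,0,0,-1],[0.5,0,0,0,0,0,-1],[0.5,0,0,0,0,0,-1],[0.5,0,0,0,0,0,-1]],
  ],
)

```text
clock: 15.45
position: [0.5389, -0.2194, 0.0329]
tool_rot: [-3.142, 0.0, -0.202]
force: [-4.2, 0.7, 2.7]
grip_width: -0.0005
finger_force: 2.1
```

Request:
move_arm(
  plan=[
    [[0.2,0,0,0,0,0,-1],[0.2,0,0,0,0,0,-1],[0.2,0,0,0,0,0,-1],[0.1,0,0,0,0,0,-1],[0.1,0,0,0,0,0,-1],[0.1,0,0,0,0,0,-1],[0,0,0,0,0,0,-1],[0,0,0,0,0,0,-1],[0,0,0,0,0,0,-1],[0,0,0,0,0,0,-1]],
  ],
)

```text
clock: 16.45
position: [0.5558, -0.2229, 0.033]
tool_rot: [3.142, -0.0, -0.202]
force: [0.6, 0.4, -0.4]
grip_width: -0.0003
finger_force: 0.0
```

```bash
python3 go.py .6315 -.2382 .032
python3 - <<'E'
from h import *
a=[]
for n in ("wrist","scene"):
    c,K,C=cam(n); np.savez(n+"5.npz",c=c,K=K,C=C); a.append(c if n=="wrist" else cv2.resize(c[170:320,80:280],(560,420),interpolation=cv2.INTER_CUBIC))
save("w5.png",cv2.resize(np.hstack(a),(800,300)))
E
```

```text
[ 0.55579499 -0.2228658   0.0329869 ] [ 3.14157387e+00 -2.60542707e-04 -2.01651035e-01] -0.0002509323211986163 0.0 [ 0.55915133  0.36576242 -0.44443197] shares [ 3.86 -0.01  0.05]
stamp x -0.027222322631550847 y -6.669321685671623e-05 turn -0.0071718560244583155
```

View pics/w5.png

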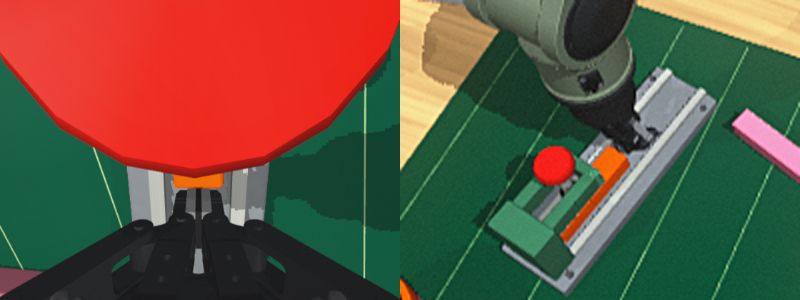

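The bar is between the rails with its front already under the arm, and about 6 mm remain. Creeping forward until the force rises.

Request:
move_arm(
  plan=[
    [[0.05,0,0,0,0,0,-1],[0.05,0,0,0,0,0,-1],[0.05,0,0,0,0,0,-1],[0.05,0,0,0,0,0,-1],[0.05,0,0,0,0,0,-1],[0,0,0,0,0,0,-1],[0,0,0,0,0,0,-1],[0,0,0,0,0,0,-1],[0,0,0,0,0,0,-1],[0,0,0,0,0,0,-1]],
  ],
)

```text
clock: 17.55
position: [0.5609, -0.2238, 0.0329]
tool_rot: [-3.142, -0.0, -0.202]
force: [-0.3, -0.5, 0.3]
grip_width: 0.0003
finger_force: 0.0
```

Request:
move_arm(
  plan=[
    [[0.05,0,0,0,0,0,-1],[0.05,0,0,0,0,0,-1],[0.05,0,0,0,0,0,-1],[0,0,0,0,0,0,-1],[0,0,0,0,0,0,-1],[0,0,0,0,0,0,-1],[0,0,0,0,0,0,-1],[0,0,0,0,0,0,-1],[0,0,0,0,0,0,-1],[0,0,0,0,0,0,-1]],
  ],
)

```text
clock: 18.55
position: [0.5625, -0.2242, 0.0328]
tool_rot: [3.142, 0.002, -0.202]
force: [-9.4, 2.9, 8.1]
grip_width: -0.0004
finger_force: 5.0
```

Request:
move_arm(
  plan=[
    [[0.05,0,0,0,0,0,-1],[0,0,0,0,0,0,-1],[0,0,0,0,0,0,-1],[0,0,0,0,0,0,-1],[0,0,0,0,0,0,-1],[0,0,0,0,0,0,-1],[0,0,0,0,0,0,-1],[0,0,0,0,0,0,-1],[0,0,0,0,0,0,-1],[0,0,0,0,0,0,-1]],
  ],
)

```text
clock: 19.55
position: [0.5625, -0.2243, 0.0327]
tool_rot: [3.142, 0.004, -0.202]
force: [-16.0, 4.1, 13.1]
grip_width: 0.0001
finger_force: 8.1
```

```bash
python3 go.py .6315 -.2382 .17
```

```text
[ 0.56247667 -0.2243057   0.03267912] [ 3.14151216  0.00432765 -0.20181496] 0.00011655236731834126 8.1385937333107 [-16.04468148   4.08403641  13.0568304 ] shares [ 3.49 -0.01 -6.88]
stamp x -0.02038769073169408 y -0.0001442912600363791 turn -0.00873720064726164
```

The position no longer changes while the force grows to 16 N, so the bar is hard against the stop. TCP is at stamp x = -0.0204, and I predicted -0.021. Backing off and rising.

Request:
move_arm(
  plan=[
    [[-0.5,0,0,0,0,0,-1],[-1,0,0,0,0,0,-1],[-1,0,0,0,0,0,-1],[-0.5,0,-1,0,0,0,-1],[0,0,-1,0,0,0,-1],[0,0,-1,0,0,0,-1],[0,0,-1,0,0,0,-1],[0,0,-1,0,0,0,-1],[0,0,-1,0,0,0,-1],[0,0,-1,0,0,0,-1]],
  ],
)

```text
clock: 20.55
position: [0.5059, -0.2126, 0.1739]
tool_rot: [-3.142, -0.001, -0.202]
force: [0.3, 0.4, 0.1]
grip_width: -0.0002
finger_force: 0.0
```

Request:
move_arm(
  plan=[
    [[0,0,-1,0,0,0,-1],[0,0,-1,0,0,0,-1],[0,0,0,0,0,0,-1],[0,0,0,0,0,0,-1],[0,0,0,0,0,0,-1],[0,0,0,0,0,0,-1],[0,0,0,0,0,0,-1],[0,0,0,0,0,0,-1],[0,0,0,0,0,0,-1],[0,0,0,0,0,0,-1]],
  ],
)

```text
clock: 21.55
position: [0.5057, -0.2126, 0.2128]
tool_rot: [-3.142, 0.0, -0.202]
force: [-0.1, -0.3, -0.6]
grip_width: -0.0003
finger_force: 0.0
```

```bash
python3 go.py .6315 -.2382 .17
python3 - <<'E'
from h import *
a=[];rays=[]
for n in ("wrist","scene"):
    c,K,C=cam(n); np.savez(n+"6.npz",c=c,K=K,C=C); a.append(c if n=="wrist" else cv2.resize(c[170:320,80:280],(560,420),interpolation=cv2.INTER_CUBIC))
    hsv=cv2.cvtColor(c,cv2.COLOR_RGB2HSV); m=cv2.inRange(hsv,(0,180,190),(5,255,255))|cv2.inRange(hsv,(174,180,190),(180,255,255))
    if n=="scene": m[:235]=0;m[275:]=0;m[:,:135]=0;m[:,180:]=0
    k,l,st,ce=cv2.connectedComponentsWithStats(m); i=1+st[1:,4].argmax(); e=cv2.fitEllipse(cv2.convexHull(np.argwhere(l==i)[:,::-1].astype(np.float32)))
    print(n,st[i],e,plane(K,C,*e[0],.152)); rays.append(ray(K,C,*e[0]))
print(tri(rays)); save("w6.png",cv2.resize(np.hstack(a),(800,300)))
E
```

```text
[ 0.50573664 -0.21257959  0.21280781] [-3.14152576e+00  1.50081959e-04 -2.01601991e-01] -0.00026304244238807133 0.0 [-0.09835275 -0.34637852 -0.56649759] shares [ 6.42 -0.    2.14]
stamp x -0.0783264876514794 y 2.342393502697583e-05 turn -0.006703518746426488
wrist [244   0  61  17 726] ((275.24005126953125, -11.174882888793945), (54.188446044921875, 66.51557922363281), 78.12006378173828) [ 0.63423983 -0.23742417  0.152     ]
scene [147 243  20  19 283] ((156.26455688476562, 251.92776489257812), (17.922510147094727, 19.524497985839844), 59.64102554321289) [ 0.64256992 -0.23771721  0.152     ]
(array([ 0.63834609, -0.23992245,  0.14286943]), [np.float64(0.002659493313997937), np.float64(0.0026594933139979645)])
```

View pics/w6.png

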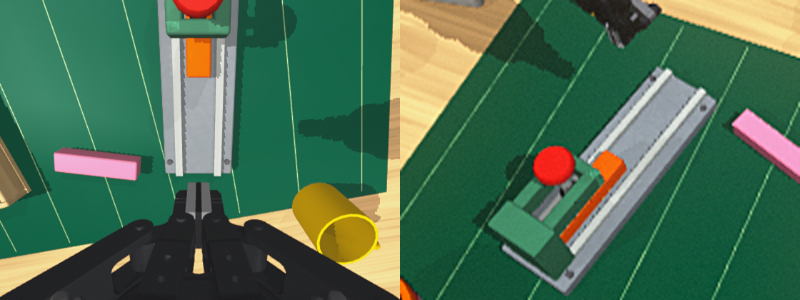

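The bar is home, its rear end sticking out of the arm at about (200,57) in the wrist half. The plunger head measures near (0.637, -0.239), up. Moving over it and down to just above.

Request:
move_arm(
  plan=[
    [[0.95,0,0,0,0,0,-1],[0.95,0,0,0,0,0,-1],[0.95,0,0,0,0,0,-1],[0.95,0,0,0,0,0,-1],[0.95,0,0,0,0,0,-1],[0.95,0,0,0,0,0,-1],[0.95,0,0,0,0,0,-1],[0,0,0.8,0,0,0,-1],[0,0,0.8,0,0,0,-1],[0,0,0.8,0,0,0,-1]],
  ],
)

```text
clock: 22.65
position: [0.6361, -0.2392, 0.1641]
tool_rot: [-3.142, 0.0, -0.202]
force: [0.0, 0.4, -0.2]
grip_width: -0.0001
finger_force: 0.0
```

Request:
move_arm(
  plan=[
    [[0,0,0.2,0,0,0,-1],[0,0,0.2,0,0,0,-1],[0,0,0.1,0,0,0,-1],[0,0,0.1,0,0,0,-1],[0,0,0.1,0,0,0,-1],[0,0,0.1,0,0,0,-1],[0,0,0,0,0,0,-1],[0,0,0,0,0,0,-1],[0,0,0,0,0,0,-1],[0,0,0,0,0,0,-1]],
  ],
)

```text
clock: 23.65
position: [0.6363, -0.2393, 0.1491]
tool_rot: [3.142, -0.001, -0.202]
force: [2.3, -0.7, 3.6]
grip_width: -0.0
finger_force: 1.5
```

Contact at 0.15 with about 3.6 N, as the spring's start should be. Pressing on down.

Request:
move_arm(
  plan=[
    [[0,0,0.1,0,0,0,-1],[0,0,0.1,0,0,0,-1],[0,0,0.1,0,0,0,-1],[0,0,0.1,0,0,0,-1],[0,0,0.1,0,0,0,-1],[0,0,0.1,0,0,0,-1],[0,0,0.1,0,0,0,-1],[0,0,0,0,0,0,-1],[0,0,0,0,0,0,-1],[0,0,0,0,0,0,-1]],
  ],
)

```text
clock: 24.65
position: [0.6363, -0.2393, 0.1352]
tool_rot: [3.142, -0.001, -0.202]
force: [0.4, -0.4, 8.5]
grip_width: 0.0001
finger_force: 4.3
```

Request:
move_arm(
  plan=[
    [[0,0,0.05,0,0,0,-1],[0,0,0.05,0,0,0,-1],[0,0,0,0,0,0,-1],[0,0,0,0,0,0,-1],[0,0,0,0,0,0,-1],[0,0,0,0,0,0,-1],[0,0,0,0,0,0,-1],[0,0,0,0,0,0,-1],[0,0,0,0,0,0,-1],[0,0,0,0,0,0,-1]],
  ],
)

```text
clock: 25.65
position: [0.6364, -0.2393, 0.1341]
tool_rot: [3.141, -0.001, -0.202]
force: [-3.9, 1.2, 19.9]
grip_width: 0.0002
finger_force: 10.1
```

It is at the stop (z 0.134, 20 N against the spring's 10 N). Holding with slightly more force, then lifting off.

Request:
move_arm(
  plan=[
    [[0,0,0.03,0,0,0,-1],[0,0,0,0,0,0,-1],[0,0,0,0,0,0,-1],[0,0,0,0,0,0,-1],[0,0,0,0,0,0,-1],[0,0,0,0,0,0,-1],[0,0,0,0,0,0,-1],[0,0,0,0,0,0,-1],[0,0,0,0,0,0,-1],[0,0,0,0,0,0,-1]],
  ],
)

```text
clock: 26.65
position: [0.6364, -0.2393, 0.134]
tool_rot: [3.141, -0.001, -0.202]
force: [-6.3, 1.9, 27.5]
grip_width: -0.0003
finger_force: 13.7
```

Request:
move_arm(
  plan=[
    [[0,0,-0.2,0,0,0,-1],[0,0,-0.3,0,0,0,-1],[0,0,-0.3,0,0,0,-1],[0,0,-0.5,0,0,0,-1],[0,0,-0.8,0,0,0,-1],[0,0,-1,0,0,0,-1],[0,0,-1,0,0,0,-1],[-1,0,0,0,0,0,-1],[-1,0,0,0,0,0,-1],[-1,0,0,0,0,0,-1]],
  ],
)

```text
clock: 27.65
position: [0.5763, -0.227, 0.215]
tool_rot: [3.142, 0.0, -0.202]
force: [-0.0, 0.1, -0.3]
grip_width: 0.0
finger_force: 0.0
```

Request:
move_arm(
  plan=[
    [[-1,0,0,0,0,0,-1],[-1,0,0,0,0,0,-1],[-1,0,0,0,0,0,-1],[-0.5,0,0,0,0,0,-1],[0,0,0,0,0,0,-1],[0,0,0,0,0,0,-1],[0,0,0,0,0,0,-1],[0,0,0,0,0,0,-1],[0,0,0,0,0,0,-1],[0,0,0,0,0,0,-1]],
  ],
)

```text
clock: 28.65
position: [0.5089, -0.2132, 0.2142]
tool_rot: [-3.141, 0.0, -0.202]
force: [0.8, 0.6, -0.7]
grip_width: 0.0002
finger_force: 0.0
```

```bash
python3 go.py .6315 -.2382 .17
python3 - <<'E'
from h import *
a=[]
for n in ("wrist","scene"):
    c,K,C=cam(n); a.append(c)
    d=np.load(n+"6.npz"); hsv=[cv2.cvtColor(q,cv2.COLOR_RGB2HSV) for q in (d["c"],c)]
    cc=[(d["K"],d["C"]),(K,C)]
    for h,(k,T) in zip(hsv,cc):
        m=cv2.inRange(h,(4,170,120),(16,255,255)); 
        if n=="wrist": m[140:]=0;m[:,:240]=0;m[:,330:]=0
        else: m[225:275]*=1; m[:225]=0;m[290:]=0;m[:,:160]=0;m[:,200:]=0
        r=cv2.boundingRect(cv2.findNonZero(m)); print(n,r,plane(k,T,r[0]+r[2]/2,r[1]+r[3] if n=="wrist" else r[1],.048))
save("w7.png",cv2.resize(np.hstack(a),(800,300)))
E
```

```text
[ 0.50886771 -0.21318138  0.21417138] [-3.14149504e+00  1.70328104e-04 -2.01553048e-01] 0.0002159627196476676 0.0 [ 0.77749545  0.61566071 -0.7438775 ] shares [ 6.26 -0.    2.21]
stamp x -0.0751383058378343 y 5.854239112345824e-05 turn -0.006236150730106005
wrist (260, 19, 36, 89) [ 0.57194307 -0.22637849  0.048     ]
wrist (247, 1, 68, 111) [ 0.5711943  -0.22886859  0.048     ]
scene (160, 245, 33, 45) [ 0.57743727 -0.25219953  0.048     ]
scene (160, 245, 33, 45) [ 0.57743727 -0.25219953  0.048     ]
```

View pics/w7.png

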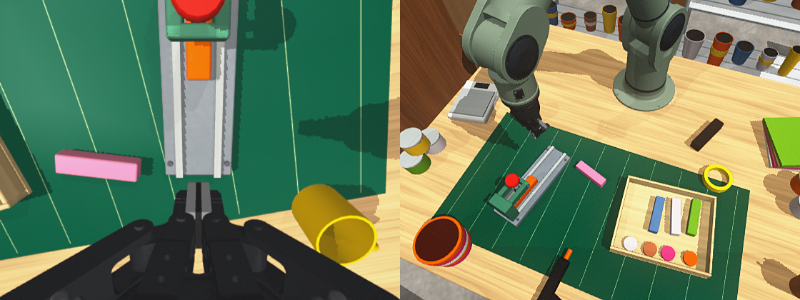

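The bar's rear end is at (0.571, -0.227), where home requires (0.573, -0.226), and it did not move during the press. The plunger is up, the other samples are in the crate, and the arm touches nothing. Handing in.

```bash
python3 -c "
from workcell import job_done
print(job_done())"
```

```text
the job is handed in; nothing more can be done
None
```

I slid the orange bar home against the back stop, pressed the plunger to its stop for about 2 s and let it spring back up, then handed the job in at about 29 s with the other samples still in the crate; no verdict came back.

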